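# Sort two brass spacers by rolling and sliding

### The job

Sort the two brass deck spacers with the two little ramps: the round one rolls, so lay it across the gentle, rubber-faced ramp near its top and let go; the hexagonal one only slides, so do the same with it on the steep polished ramp. Each must run down by itself, without the fingers holding or pushing it over the lower third, and come to rest in the catch tray at the foot of its own ramp. Either may go first.

Things in the scene. Friction and masses are not known exactly. Their poses are not given: they have to be found in the camera images.
- round_center (a point): Centre of the round brass spacer: plain cylinder, diameter 22 mm, 64 mm long along x, dark bore in each end, about 140 g, lying on the table (centre 11 mm up); it rolls freely. A square brass bar (12 mm thick, 84 mm long), a short upright bush and a flat nut nearby are not part of the job.
- hex_center (a point): Centre of the hexagonal brass spacer: six-sided bar, 30 mm across flats (34.6 mm across corners), 50 mm long along x, dark bore in each end, about 170 g, lying on a flat on the table (centre 15 mm up). It may turn a little about its length when gripped.
- roll_ramp: Gentle fixed ramp, black rubber face, 9 deg. Origin on the table under its middle, z up; descends along its +y, 84 mm wide inside, rails 14 mm above face. Face from y -115 mm (47 mm high) to y 45 (22 mm high), then catch tray to y 115, walls 45 mm high. Round parts roll down; flat-sided parts stay. Release parts lying along x, best at y -75; never hold or push them beyond y 0.
- slide_ramp: Steep fixed ramp, slippery polished steel face, 24 deg. Origin on the table under its middle, z up; descends along its +y, 84 mm wide inside, rails 14 mm above face. Face from y -115 mm (93 mm high) to y 45 (22 mm high), then catch tray to y 115, walls 45 mm high. Flat-sided parts slide down, even after a 20 mm drop. Release parts lying along x, best at y -75; never hold or push them beyond y 0.
Not all that is in view belongs to the job. What is shaped like the part that bears round_center but purple is not meant.

How it is judged (in metres and radians):
At the end, for the whole second after the job is handed in: The round spacer lies at rest in the catch tray of the gentle ramp and the hexagonal one in the catch tray of the steep ramp: each centre between 45 and 115 mm along that ramp's y, within 42 mm of its middle line, less than 50 mm above the table, slower than 0.03 m/s (y of round_center in the frame of roll_ramp between 0.045 and 0.115 m and x of round_center in the frame of roll_ramp between -0.042 and 0.042 m and z of round_center in the frame of roll_ramp below 0.05 m and linear speed of each of round, hex below 0.03 m/s and y of hex_center in the frame of slide_ramp between 0.045 and 0.115 m and x of hex_center in the frame of slide_ramp between -0.042 and 0.042 m and z of hex_center in the frame of slide_ramp below 0.05 m); the robot touches nothing.
It fails at once if the round spacer is held or pushed by the fingers over the lower third or tray of the gentle ramp (y of round_center in the frame of roll_ramp between 0 and 0.13 m and x of round_center in the frame of roll_ramp between -0.06 and 0.06 m and z of round_center in the frame of roll_ramp below 0.35 m and contact force between round and the fingers above 0.3 N).
It fails at once if the hexagonal spacer is held or pushed by the fingers over the lower third or tray of the steep ramp (y of hex_center in the frame of slide_ramp between 0 and 0.13 m and x of hex_center in the frame of slide_ramp between -0.06 and 0.06 m and z of hex_center in the frame of slide_ramp below 0.35 m and contact force between hex and the fingers above 0.3 N).
It also fails if it takes over 54 s, if anything falls off the work surface, if the arm or the gripper's body presses on something with over 40 N, if the wrist force passes 120 N, or if a joint passes its speed limit or range.

### The arm

A 6-joint arm with a two-finger parallel gripper is mounted at the origin on the work surface. World frame = base frame: x ahead of the robot, y to its left, z up, the work surface at z = 0. Lengths are in mm, angles in rad, forces in N, time in s.
With the tool pointing down it reaches from about 325 to 875 mm from the base axis. Payload 4.4 kg.
Tool frame: the origin (TCP) lies midway between the tips of the shut fingers; the grasp point (between the pads) lies behind it (manip.grasp_offset is the z of the grasp point in the tool frame, in mm); z points along the fingers, y is the direction in which the jaws open and shut (so a half turn about z gives the same grasp; the last joint's range is limited). The gripper opens to 85 mm and grips with 20 to 120 N. Pads are 22 mm wide; open, the fingers measure 114 mm over their backs; the gripper's body (76 mm by 85 mm) begins 54 mm behind the grasp point. The pads swing forward as they close: fully open they stand 13 mm farther back than shut.
Start: joints at [-1.462, 0.207, 1.542, -0, 1.393, -0.15], TCP at [147.697, -555.709, 231.282] pointing down, gripper open.
Joint ranges: [-2.73, 2.73], [-0.86, 2.22], [0.23, 2.46], [-1.11, 4.25], [0.08, 2.63], [-2.82, 2.82]. Speed limits (rad/s): [2.79, 2.79, 3.14, 3.14, 3.14, 3.14].

### API

Orientations are given as a unit quaternion [x, y, z, w].
In Python, from rig import manip gives the robot as it stands.
- The arm moves only by the tool drive_tool, never from a script. Its argument "rows" is a list of rows, each a list of 5 numbers: the shift along the tool's x, y, z in mm, then the turn about the tool's z in degrees, then the opening, from -1 (shut) to 1 (fully open). A call has 1 to 20 rows; each row shifts and turns the commanded pose from where the row before left it, along the tool's axes as they then stand; what a row does not reach is not made up. A row lasts 1/8 s, in which the tool goes at most 62.5 mm and 10.7 degrees, less where a joint would pass 70% of its speed; a pose out of reach is approached as far as the arm can. A call is refused whole if a number of a shift passes 62.5 or a number of a turn 10.7, either way. A call with a gripper value outside its range is refused whole. The fingers move at their own pace and stop on an object; "force" is the grip in N (left out, the last holds). Time passes only in rows, so rows that do not move let the fingers close. It gives the time, the measured TCP pose, the force and the opening at its end, in the units of the state.
- manip.state(): the state, without advancing time (a new reading comes with each control period).
- manip.read_camera(name): name is "side" or "top"; returns the picture (420x560x3 uint8, red, green, blue); there is no depth.
- manip.get_calibration(name): a dict with "fx", "fy", "cx", "cy" (pixels), "xyz" and "orientation" of the camera in the world. Camera axes: x right, y up, looking along -z (the intrinsics and any distortion apply to the point x, -y, -z); pixel columns grow to the right and rows downward; lengths in mm; the calibration is good to about 2 mm. A picture is of the moment at which its call begins. get_calibration takes no time and is no camera call.
- manip.hand_in(): hands the job in, once; it reports no verdict.
The state is a dict: "clock": time; "joints": joint angles; "qd": joint speeds; "tau": joint torques, N m; "tcp_pos": TCP position; "tool_rot": TCP orientation; "wrist_force": force on the tool from outside, world axes, zero at the start; "ft_torque": the same for the moment, N m; "finger_gap": finger opening in mm.
Only numpy, scipy, OpenCV 4.12 (cv2) and the standard library are available. Lean on these libraries where they do the work, as an engineer would, in place of code of your own. Each camera call takes 0.05 s, during which the arm holds its last target.

## Working session

There is one attempt and no reset: what is moved stays moved. The work goes in short steps, Python scripts to look and compute and a tool call to move; the robot and the scene stay as the last step left them, time stands still between calls to the robot, and variables do not carry over. Pictures are saved under pics/ and viewed, and the job is handed in when it is done.

Besides the shell and the picture viewer there is one more tool, called after "Call:" as name([rows], argument=value, ...), one row to a line, values as JSON. drive_tool: Moves the arm, as the interface text tells. Its arguments: {"type":"object","properties":{"rows":{"type":"array"},"force":{"type":"number"}},"required":["rows"]}

```bash
mkdir -p pics; ls; python3 - <<'E'
from rig import manip
import cv2
print(manip.state()); print(manip.grasp_offset)
for n in("side","top"):
    print(n,manip.get_calibration(n))
    cv2.imwrite(f"pics/{n}0.png",manip.read_camera(n)[:,:,::-1])
E
```

```text
pics
{'clock': 0.0, 'joints': array([-1.46154287e+00,  2.07414479e-01,  1.54297574e+00, -1.56265999e-05,
        1.39351035e+00, -1.50487519e-01]), 'qd': array([-1.25067400e-03,  7.25039552e-04,  3.13643696e-04, -3.00700210e-04,
       -1.46086241e-05,  2.58088820e-04]), 'tau': array([ 4.50774796e-04, -3.83033717e+01, -2.91594958e+01, -1.92986554e-04,
        1.07561401e-02, -1.17634137e-06]), 'tcp_pos': array([ 147.58377976, -554.94128152,  230.11857507]), 'tool_rot': array([ 9.91577834e-01,  1.29507013e-01,  1.61019180e-05, -1.15387237e-03]), 'wrist_force': array([-0.14623826,  0.60259801,  1.00501812]), 'ft_torque': array([-0.02162329, -0.02022143,  0.03376042]), 'finger_gap': 85.36967285589438}
-18.700000000000003
side {'fx': 474.2844939155536, 'fy': 474.2844939155536, 'cx': 279.19437123100295, 'cy': 212.15173544165916, 'xyz': array([433.80854897, 746.26316735, 697.34470839]), 'orientation': array([-0.00789184,  0.44257584,  0.89630887, -0.02635808])}
top {'fx': 393.69681242131156, 'fy': 393.69681242131156, 'cx': 274.453754190647, 'cy': 206.25788465985624, 'xyz': array([326.68547283, -98.12200891, 864.00187008]), 'orientation': array([-0.08327645,  0.05452545,  0.70531521, -0.70187068])}
```

View pics/top0.png

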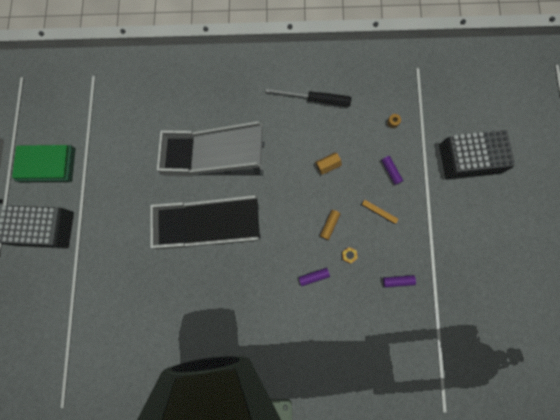

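View pics/side0.png

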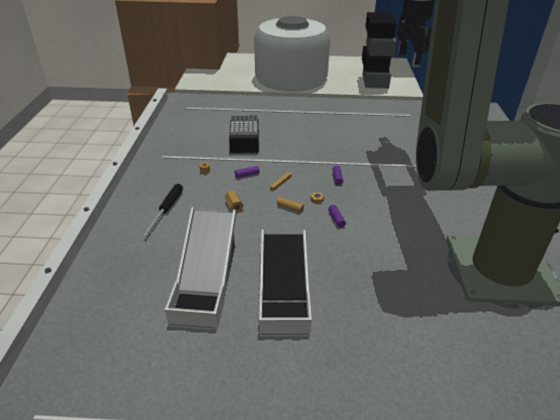

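Top view: the brass candidates are the hex bar (329,163), round bar (331,224), thin square bar (380,211), bush (394,120) and nut (350,255). The purple cylinders at (314,276), (399,281) and (392,169) are excluded by colour. The steep steel ramp is around (210,148) and the rubber one around (205,221), both descending toward image left. Next I'll confirm with a crop and measure.

```bash
cat > h.py <<'E'
import numpy as np, cv2
from rig import manip
from scipy.spatial.transform import Rotation as R
def ray(n,u,v):
    c=manip.get_calibration(n); d=np.array([(u-c['cx'])/c['fx'],-(v-c['cy'])/c['fy'],-1.])
    return np.array(c['xyz']),R.from_quat(c['orientation']).apply(d)
def plane(n,u,v,z):
    o,d=ray(n,u,v); return o+d*(z-o[2])/d[2]
def proj(n,p):
    c=manip.get_calibration(n); q=R.from_quat(c['orientation']).inv().apply(np.array(p)-c['xyz'])
    return np.array([c['cx']+c['fx']*q[0]/-q[2],c['cy']-c['fy']*q[1]/-q[2]])
def brass(im):
    h=cv2.cvtColor(im,cv2.COLOR_RGB2HSV); m=cv2.inRange(h,(8,110,60),(28,255,255))
    out=[]
    for c in cv2.findContours(m,cv2.RETR_EXTERNAL,cv2.CHAIN_APPROX_NONE)[0]:
        if cv2.contourArea(c)>25: 
            M=cv2.moments(c); out.append((M['m10']/M['m00'],M['m01']/M['m00'],cv2.contourArea(c),cv2.minAreaRect(c)))
    return out
E
python3 - <<'E'
from h import *
for n in("side","top"):
    im=cv2.imread(f"pics/{n}0.png")[:,:,::-1]
    for u,v,a,r in brass(im):
        if n=="side" and not(130<v<230 and 180<u<350):continue
        print(n,round(u,1),round(v,1),a,[np.round(x,1) for x in r], plane(n,u,v,13).round(1))
        if n=="top":
            b=cv2.boxPoints(r); print([plane(n,*q,15).round()[:2].tolist() for q in b])
a=cv2.imread("pics/top0.png")[95:270,145:425]; cv2.imwrite("pics/ct.png",cv2.resize(a,None,fx=2.8,fy=2.8,interpolation=cv2.INTER_CUBIC))
a=cv2.imread("pics/side0.png")[150:345,140:370]; cv2.imwrite("pics/cs.png",cv2.resize(a,None,fx=3,fy=3,interpolation=cv2.INTER_CUBIC))
E
```

```text
side 289.5 204.2 165.5 [array([289.8, 204.2]), array([25.6,  7.6]), np.float64(18.4)] [ 452.8 -179.6   13. ]
side 316.7 197.4 90.5 [array([317. , 197.5]), array([ 9., 12.]), np.float64(90.0)] [ 386.4 -212.3   13. ]
side 232.5 199.4 167.0 [array([233.2, 200.9]), array([21.5, 12.1]), np.float64(63.4)] [ 593.2 -190.    13. ]
side 280.1 180.8 99.5 [array([280.3, 180.7]), array([ 5.1, 24.8]), np.float64(52.1)] [ 480.9 -279.9   13. ]
side 204.2 167.5 68.0 [array([204., 168.]), array([10.,  8.]), np.float64(90.0)] [ 688.7 -330.6   13. ]
top 349.2 254.9 157.5 [array([349., 255.]), array([14., 14.]), np.float64(90.0)] [ 387.8 -223.    13. ]
[[402.0, -208.0], [402.0, -238.0], [373.0, -237.0], [373.0, -207.0]]
top 329.8 224.2 229.5 [array([329.8, 224.2]), array([ 9.1, 29.1]), np.float64(24.2)] [ 454.2 -183.8   13. ]
[[429.0, -161.0], [487.0, -188.0], [479.0, -206.0], [421.0, -179.0]]
top 379.6 211.4 183.0 [array([379.5, 211.4]), array([39.1,  5.7]), np.float64(29.7)] [ 481.7 -292.4   13. ]
[[498.0, -253.0], [509.0, -259.0], [465.0, -330.0], [454.0, -323.0]]
top 328.6 162.9 281.5 [array([328.6, 163. ]), array([13.6, 23.2]), np.float64(65.0)] [ 593.  -184.9   13. ]
[[596.0, -155.0], [618.0, -203.0], [589.0, -214.0], [567.0, -167.0]]
top 394.2 119.8 102.5 [array([394.3, 119.9]), array([11.2, 12.1]), np.float64(26.6)] [ 693.2 -336.2   13. ]
[[685.0, -318.0], [711.0, -332.0], [699.0, -354.0], [673.0, -340.0]]
```

View pics/ct.png

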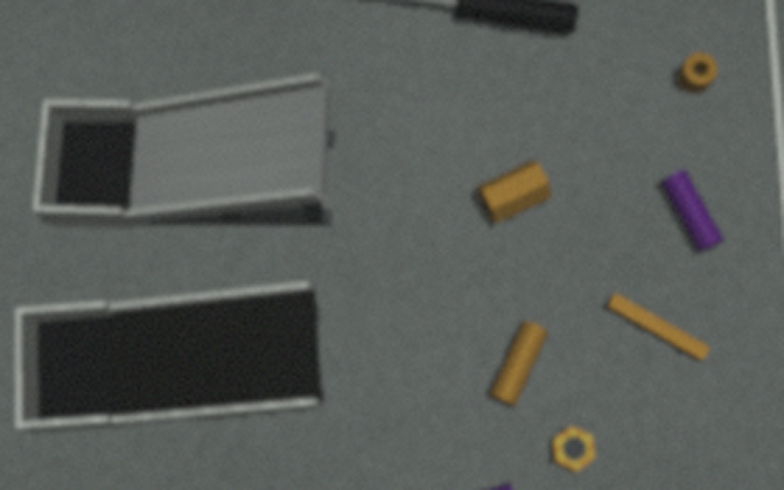

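View pics/cs.png

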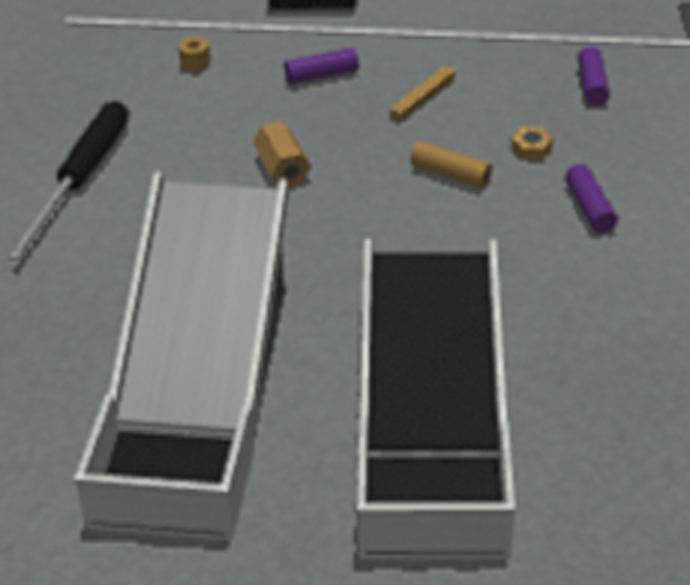

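Crop confirms it: the hex bar (six-sided, with bore) is in front of the steep ramp's high end, and the round brass cylinder is between nut and square bar. Now the ramp poses, from the rail and tray corners.

```bash
python3 - <<'E'
from h import *
T=lambda x,y:(145+x/2.8,95+y/2.8)
S=lambda x,y:(140+x/3,150+y/3)
def fit(name,top,side,zh):
    for n,pts in (("top",top),("side",side)):
        w=[plane(n,*p,z)[:2] for p,z in zip(pts,(45,45,zh,zh))]
        print(name,n,[x.round(1).tolist() for x in w])
        lo=(w[0]+w[1])/2; hi=(w[2]+w[3])/2; d=lo-hi; L=np.linalg.norm(d); d/=L
        print(' L',L.round(1),'widths',np.linalg.norm(w[0]-w[1]).round(1),np.linalg.norm(w[2]-w[3]).round(1),'yaxis ang',np.degrees(np.arctan2(d[1],d[0])).round(2),'origin from hi',(hi+115*d).round(1),'from lo',(lo-117*d).round(1))
fit("roll",[T(16,309),T(20,427),T(311,285),T(320,402)],[S(513,505),S(358,508),S(495,240),S(367,240)],61)
fit("slide",[T(43,102),T(35,212),T(320,77),T(322,192)],[S(227,487),S(79,477),S(287,180),S(157,174)],107)
E
```

```text
roll top [[493.2, 201.7], [402.6, 193.2], [506.2, -26.8], [418.4, -34.2]]
 L 228.4 widths 91.0 88.2 yaxis ang 93.62 origin from hi [455.   84.3] from lo [455.2  80.7]
roll side [[401.8, 197.3], [491.9, 205.2], [415.5, -25.4], [505.0, -19.5]]
 L 224.1 widths 90.4 89.8 yaxis ang 93.42 origin from hi [453.4  92.3] from lo [453.9  84.5]
slide top [[661.4, 190.2], [570.4, 191.4], [651.9, -36.3], [564.1, -38.3]]
 L 228.2 widths 91.1 87.8 yaxis ang 88.02 origin from hi [612.   77.7] from lo [611.9  73.8]
slide side [[570.4, 194.3], [659.2, 192.1], [559.9, -24.8], [649.9, -25.7]]
 L 218.7 widths 88.8 90.0 yaxis ang 87.41 origin from hi [610.1  89.6] from lo [609.5  76.3]
```

```bash
python3 - <<'E'
from h import *
for nm,z,tp,sp in(("round",11,(329.8,224.2),(289.5,204.2)),("hex",15,(328.6,162.9),(232.5,199.4))):
    print(nm,plane("top",*tp,z).round(1),plane("side",*sp,z).round(1))
    o1,d1=ray("top",*tp);o2,d2=ray("side",*sp)
    A=np.c_[d1,-d2];t=np.linalg.lstsq(A,o2-o1,rcond=None)[0];print((o1+d1*t[0]).round(1),(o2+d2*t[1]).round(1))
    for n,p in(("top",tp),("side",sp)):
        im=cv2.imread(f"pics/{n}0.png")
        h=cv2.cvtColor(im,cv2.COLOR_BGR2HSV); m=cv2.inRange(h,(8,110,60),(28,255,255))
        l=cv2.connectedComponents(m)[1]; ys,xs=np.where(l==l[int(round(p[1])),int(round(p[0]))])
        w=np.array([plane(n,x,y,z)[:2] for x,y in zip(xs,ys)])
        e,v=np.linalg.eigh(np.cov(w.T)); print(n,np.degrees(np.arctan2(v[1,1],v[0,1])).round(1),np.sqrt(e*12).round(1))
        c=cv2.minAreaRect(w.astype(np.float32)*1.0); print(c)
E
```

```text
round [ 454.6 -183.9   11. ] [ 452.8 -182.1   11. ]
[ 454.8 -184.    10. ] [ 452.8 -183.8    9.7]
top 154.4 [19.5 64.1]
((454.865966796875, -183.93365478515625), (19.705461502075195, 64.43292999267578), 64.59159851074219)
side 149.1 [29.7 66.5]
((452.77392578125, -182.2744140625), (29.101478576660156, 73.57347106933594), 63.880218505859375)
hex [ 592.5 -184.7   15. ] [ 592.7 -187.1   15. ]
[ 591.9 -184.6   16.8] [ 592.3 -184.6   16.9]
top 117.3 [31.  52.1]
((592.196044921875, -184.64273071289062), (31.235654830932617, 52.86845016479492), 25.150005340576172)
side 111.6 [31.  71.2]
((590.68994140625, -182.61183166503906), (31.165992736816406, 83.24220275878906), 24.123058319091797)
```

Call:
drive_tool([
  [39.2,-28.1,0,0,1],
  [39.2,-28.1,0,0,1],
  [39.2,-28.1,0,0,1],
  [39.2,-28.1,0,0,1],
  [39.2,-28.1,0,0,1],
  [39.2,-28.1,0,0,1],
  [39.2,-28.1,0,0,1],
  [39.2,-28.1,0,0,1],
  [39.2,-28.1,0,0,1],
  [39.2,-28.1,0,0,1],
  [0,0,30,10.1,1],
  [0,0,30,10.1,1],
  [0,0,30,10.1,1],
  [0,0,20,10.1,1],
  [0,0,0,0,1],
  [0,0,0,0,1],
], force=40)

```text
clock: 2.1
tcp_pos: [454.8, -183.7, 121.9]
tool_rot: [0.976, -0.22, 0.0, 0.0]
wrist_force: [-0.1, 0.6, -0.1]
finger_gap: 85.3
```

```bash
cat >> h.py <<'E'
def go(x,y,z):
    s=manip.state(); M=R.from_quat(s['tool_rot']).as_matrix()
    print('clock',s['clock'],'tcp',s['tcp_pos'].round(1),'xang',np.degrees(np.arctan2(M[1,0],M[0,0])).round(2),'tilt',M[:,2].round(3),'gap',s['finger_gap'],'F',s['wrist_force'].round(1))
    print('tool shift',(M.T@(np.array([x,y,z])-s['tcp_pos'])).round(1),'joints',s['joints'].round(2))
E
python3 - <<'E'
from h import *
go(454,-183,3)
cv2.imwrite("pics/t1.png",manip.read_camera("top")[:,:,::-1])
E
```

```text
clock 2.1 tcp [ 454.8 -183.7  121.9] xang -25.38 tilt [ 0.001 -0.001 -1.   ] gap 85.2944466651508 F [-0.1  0.6 -0.1]
tool shift [ -1.1  -0.3 118.9] joints [-0.56  0.15  1.85 -0.    1.14  1.45]
```

View pics/t1.png

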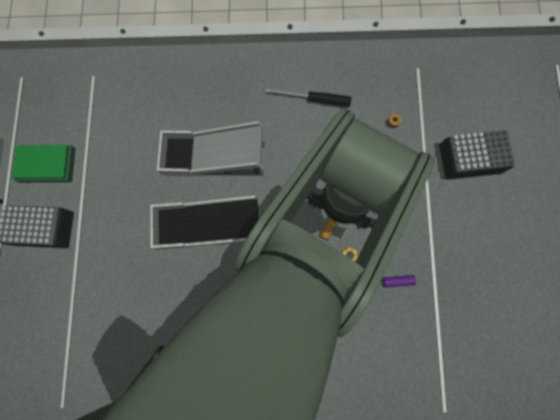

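The round bar (327,228) sits in line with the fingers. I'll descend and grip it.

Call:
drive_tool([
  [-0.5,0,40,0,1],
  [0,0,40,0,1],
  [0,0,25,0,1],
  [0,0,13,0,1],
  [0,0,0,0,1],
  [0,0,0,0,-1],
  [0,0,0,0,-1],
  [0,0,0,0,-1],
  [0,0,0,0,-1],
  [0,0,0,0,-1],
  [0,0,0,0,-1],
  [0,0,0,0,-1],
  [0,0,0,0,-1],
], force=40)

```text
clock: 3.78
tcp_pos: [454.4, -183.4, 4.0]
tool_rot: [0.975, -0.221, 0.0, 0.0]
wrist_force: [-0.9, 0.6, 4.8]
finger_gap: 20.3
```

Call:
drive_tool([
  [0,0,-15,0,-1],
  [0,0,-35,0,-1],
  [0,0,-40,0,-1],
  [0,0,-40,0,-1],
  [0,0,0,0,-1],
])

```text
clock: 4.4
tcp_pos: [456.6, -184.9, 137.6]
tool_rot: [0.975, -0.221, 0.004, 0.002]
wrist_force: [0.5, 0.8, -1.3]
finger_gap: 20.4
```

```bash
python3 - <<'E'
from h import *
go(459.2,8,130)
a=manip.read_camera("side")[100:280,160:400]
cv2.imwrite("pics/s2.png",cv2.resize(a[:,:,::-1],None,fx=3,fy=3,interpolation=cv2.INTER_CUBIC))
E
```

```text
clock 4.4 tcp [ 456.6 -184.9  137.6] xang -25.51 tilt [ 0.008 -0.005 -1.   ] gap 20.407992984279794 F [ 0.5  0.8 -1.3]
tool shift [ -80.8 -175.2    6.7] joints [-0.56  0.13  1.84 -0.    1.16  1.46]
```

View pics/s2.png

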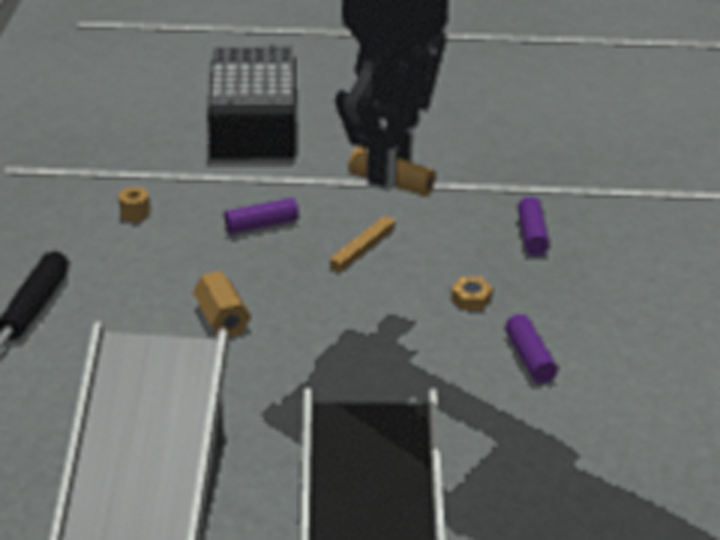

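```bash
python3 - <<'E'
from h import *
a=manip.read_camera("side")
for b in brass(a):
    u,v=b[0],b[1]
    if 130<v<180 and 270<u<320: print(b)
for e in [(350,158),(435,182),(392,171)]:
    print(plane("side",160+e[0]/3,100+e[1]/3,145).round(1))
print(proj("side",(456.6,-184.9,145)), proj("side",(485.5,-198.7,145)),proj("side",(427.7,-171.1,145)))
E
```

```text
(297.8235294117647, 159.46623093681916, 76.5, ((297.54998779296875, 159.35000610351562), (12.016654014587402, 8.538147926330566), 18.43494987487793))
(279.9047619047619, 154.42857142857142, 31.5, ((279.5, 154.0), (8.0, 5.0), 90.0))
[ 485.8 -197.2  145. ]
[ 420.6 -166.6  145. ]
[ 453.1 -180.2  145. ]
[289.19622913 155.87754104] [276.82311903 152.33877694] [301.84927198 159.49636714]
```

Call:
drive_tool([
  [-7.8,-17.6,0,0,-1],
  [-15.6,-35.3,0,0,-1],
  [-15.6,-35.3,0,0,-1],
  [-15.6,-35.3,0,0,-1],
  [-15.6,-35.3,0,0,-1],
  [-7.8,-17.6,0,0,-1],
  [0,0,0,-9.7,-1],
  [0,0,0,-9.7,-1],
  [0,0,0,-9.7,-1],
  [0,0,0,0,-1],
  [0,0,0,0,-1],
])

```text
clock: 5.88
tcp_pos: [458.5, 10.3, 132.4]
tool_rot: [1.0, 0.03, -0.001, -0.0]
wrist_force: [-0.0, -0.4, -1.0]
finger_gap: 20.6
```

```bash
python3 - <<'E'
from h import *
go(462,8,50)
a=manip.read_camera("side")[100:340,140:460]
cv2.imwrite("pics/s3.png",cv2.resize(a[:,:,::-1],None,fx=2.4,fy=2.4,interpolation=cv2.INTER_CUBIC))
E
```

```text
clock 5.875 tcp [458.5  10.3 132.4] xang 3.48 tilt [-0.002  0.001 -1.   ] gap 20.562869770912158 F [-0.  -0.4 -1. ]
tool shift [ 3.5  2.5 82.4] joints [-0.17  0.07  1.92  0.    1.16  1.34]
```

View pics/s3.png

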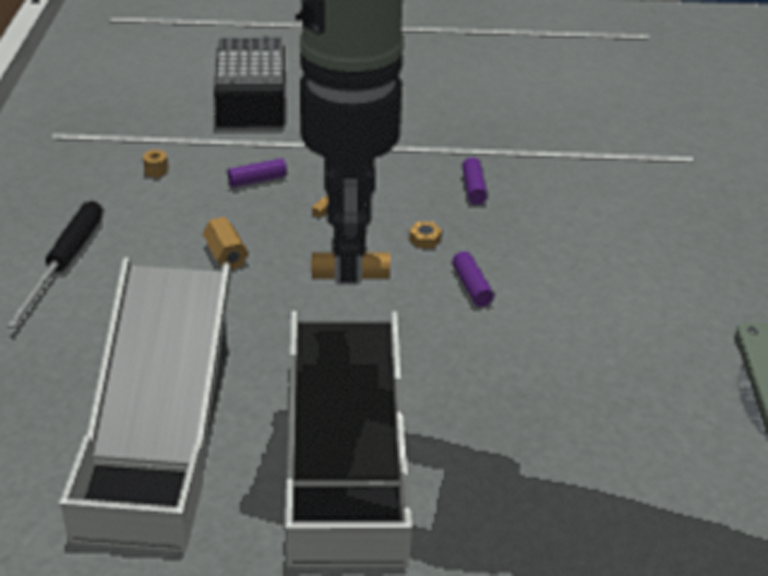

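Call:
drive_tool([
  [3,1.5,30,0,-1],
  [0,0,30,0,-1],
  [0,0,15,0,-1],
  [0,0,6,0,-1],
  [0,0,0,0,-1],
  [0,0,0,0,-1],
])

```text
clock: 6.68
tcp_pos: [463.6, 8.1, 53.3]
tool_rot: [1.0, 0.031, 0.001, 0.0]
wrist_force: [0.2, -0.2, -0.5]
finger_gap: 20.6
```

```bash
python3 - <<'E'
from h import *
go(461.5,8,50)
a=manip.read_camera("side")[160:340,200:380]
cv2.imwrite("pics/s4.png",cv2.resize(a[:,:,::-1],None,fx=3.3,fy=3.3,interpolation=cv2.INTER_CUBIC))
E
```

```text
clock 6.675 tcp [463.6   8.1  53.3] xang 3.58 tilt [ 0.002 -0.    -1.   ] gap 20.642347232750193 F [ 0.2 -0.2 -0.5]
tool shift [-2.2 -0.   3.3] joints [-0.17  0.21  1.96  0.    0.97  1.34]
```

View pics/s4.png

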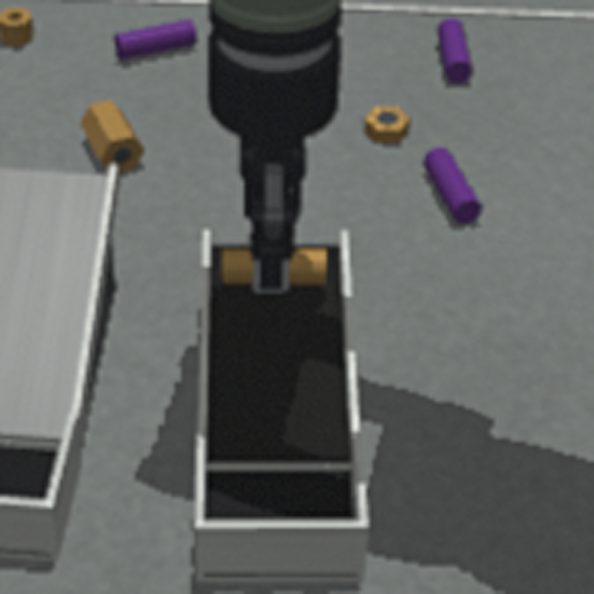

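The round bar (ends 221 and 327 px) sits well between the rails (208 and 345). Lowering slightly and releasing.

Call:
drive_tool([
  [-1.5,0,3,0,-1],
  [0,0,0,0,-1],
  [0,0,0,0,1],
  [0,0,0,0,1],
  [0,0,0,0,1],
  [0,0,0,0,1],
  [0,0,-25,0,1],
  [0,0,-40,0,1],
  [0,0,-40,0,1],
  [0,0,0,0,1],
  [0,0,0,0,1],
  [0,0,0,0,1],
  [0,0,0,0,1],
])

```text
clock: 8.35
tcp_pos: [460.1, 8.3, 153.0]
tool_rot: [1.0, 0.031, -0.001, -0.0]
wrist_force: [0.2, 0.7, -0.7]
finger_gap: 85.3
```

```bash
python3 - <<'E'
from h import *
go(592.5,-185,130)
a=manip.read_camera("side")[100:340,140:460]
cv2.imwrite("pics/s5.png",cv2.resize(a[:,:,::-1],None,fx=2.4,fy=2.4,interpolation=cv2.INTER_CUBIC))
E
```

```text
clock 8.35 tcp [460.1   8.3 153. ] xang 3.58 tilt [-0.003  0.    -1.   ] gap 85.26201037760143 F [ 0.2  0.7 -0.7]
tool shift [120.1 201.2  22.5] joints [-0.17  0.05  1.89  0.    1.2   1.34]
```

View pics/s5.png

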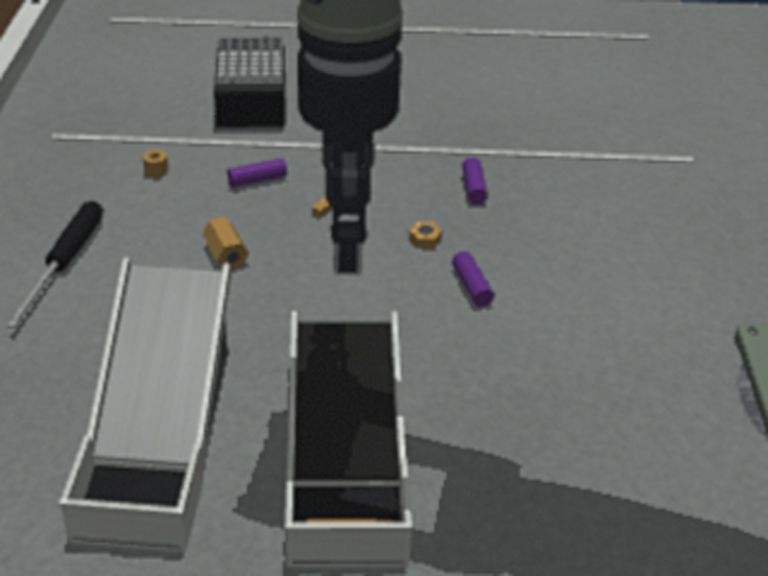

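The round bar has rolled into its tray (brass strip visible at (342,521)). Now moving over to the hex.

Call:
drive_tool([
  [12,20,0,0,1],
  [24,40.2,0,0,1],
  [24,40.2,0,0,1],
  [24,40.2,0,0,1],
  [24,40.2,0,0,1],
  [12,20.4,0,0,1],
  [0,0,10,9.65,1],
  [0,0,10,9.65,1],
  [0,0,0,9.65,1],
  [0,0,0,9.65,1],
  [0,0,0,9.65,1],
  [0,0,0,9.65,1],
  [0,0,0,9.65,1],
  [0,0,0,0,1],
  [0,0,0,0,1],
])

```text
clock: 10.28
tcp_pos: [593.5, -185.9, 134.0]
tool_rot: [0.849, -0.529, -0.0, 0.0]
wrist_force: [-0.9, 0.1, 0.0]
finger_gap: 85.3
```

```bash
python3 - <<'E'
from h import *
go(592.5,-185,4)
a=manip.read_camera("side")[100:280,160:400]
cv2.imwrite("pics/s6.png",cv2.resize(a[:,:,::-1],None,fx=3,fy=3,interpolation=cv2.INTER_CUBIC))
E
```

```text
clock 10.275 tcp [ 593.5 -185.9  134. ] xang -63.86 tilt [-0. -0. -1.] gap 85.3069850712792 F [-0.9  0.1  0. ]
tool shift [ -1.2   0.5 130. ] joints [-0.44  0.39  1.51 -0.    1.24  2.24]
```

View pics/s6.png

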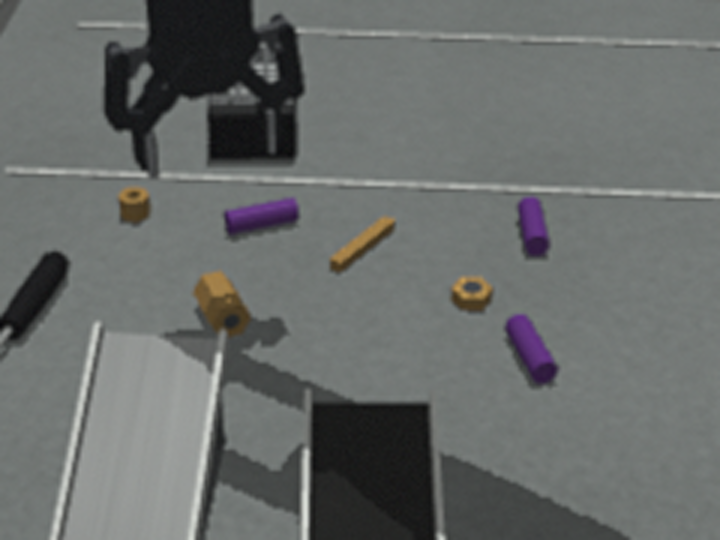

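Call:
drive_tool([
  [-1,0,40,0,1],
  [0,0,40,0,1],
  [0,0,33,0,1],
  [0,0,17,0,1],
  [0,0,0,0,1],
  [0,0,0,0,-1],
  [0,0,0,0,-1],
  [0,0,0,0,-1],
  [0,0,0,0,-1],
  [0,0,0,0,-1],
  [0,0,0,0,-1],
  [0,0,0,0,-1],
  [0,0,0,0,-1],
], force=45)

```text
clock: 11.95
tcp_pos: [594.0, -184.8, 6.0]
tool_rot: [0.848, -0.53, 0.001, -0.0]
wrist_force: [-0.9, 1.4, 6.0]
finger_gap: 32.1
```

Call:
drive_tool([
  [0,0,-15,0,-1],
  [0,0,-35,0,-1],
  [0,0,-50,0,-1],
  [0,0,-50,0,-1],
  [0,0,-25,0,-1],
  [0,0,0,0,-1],
  [0,0,0,0,-1],
])

```text
clock: 12.82
tcp_pos: [591.8, -183.7, 177.7]
tool_rot: [0.848, -0.53, -0.001, 0.0]
wrist_force: [-0.8, -0.3, -2.0]
finger_gap: 32.3
```

```bash
python3 - <<'E'
from h import *
go(608.4,1,178)
a=manip.read_camera("side")[60:240,160:400]
cv2.imwrite("pics/s7.png",cv2.resize(a[:,:,::-1],None,fx=3,fy=3,interpolation=cv2.INTER_CUBIC))
E
```

```text
clock 12.825 tcp [ 591.8 -183.7  177.7] xang -63.96 tilt [-0.003  0.001 -1.   ] gap 32.33528757668677 F [-0.8 -0.3 -2. ]
tool shift [-158.6  -95.9   -0.2] joints [-0.44  0.35  1.48  0.    1.32  2.25]
```

View pics/s7.png

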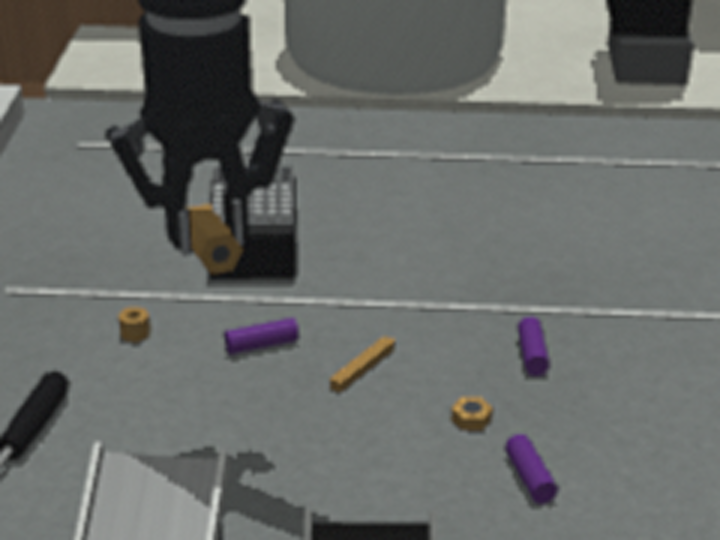

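Held across its corners. Carrying it over the steep ramp at z≈178.

Call:
drive_tool([
  [-15.8,-9.6,0,0,-1],
  [-31.7,-19.2,0,0,-1],
  [-31.7,-19.2,0,0,-1],
  [-31.7,-19.2,0,0,-1],
  [-31.7,-19.2,0,0,-1],
  [-16,-9.6,0,0,-1],
  [0,0,0,-10.3,-1],
  [0,0,0,-10.3,-1],
  [0,0,0,-10.3,-1],
  [0,0,0,-10.3,-1],
  [0,0,0,-10.3,-1],
  [0,0,0,-10.3,-1],
  [0,0,0,0,-1],
  [0,0,0,0,-1],
])

```text
clock: 14.62
tcp_pos: [609.4, 0.4, 178.9]
tool_rot: [1.0, -0.02, -0.0, -0.0]
wrist_force: [0.4, 0.3, -1.3]
finger_gap: 32.6
```

```bash
python3 - <<'E'
from h import *
go(608.4,1,100)
a=manip.read_camera("side")[100:340,140:460]
cv2.imwrite("pics/s8.png",cv2.resize(a[:,:,::-1],None,fx=2.4,fy=2.4,interpolation=cv2.INTER_CUBIC))
E
```

```text
clock 14.625 tcp [6.094e+02 4.000e-01 1.789e+02] xang -2.32 tilt [-0.001  0.    -1.   ] gap 32.63785657461717 F [ 0.4  0.3 -1.3]
tool shift [-1.  -0.5 78.9] joints [-0.14  0.32  1.51 -0.    1.31  1.47]
```

View pics/s8.png

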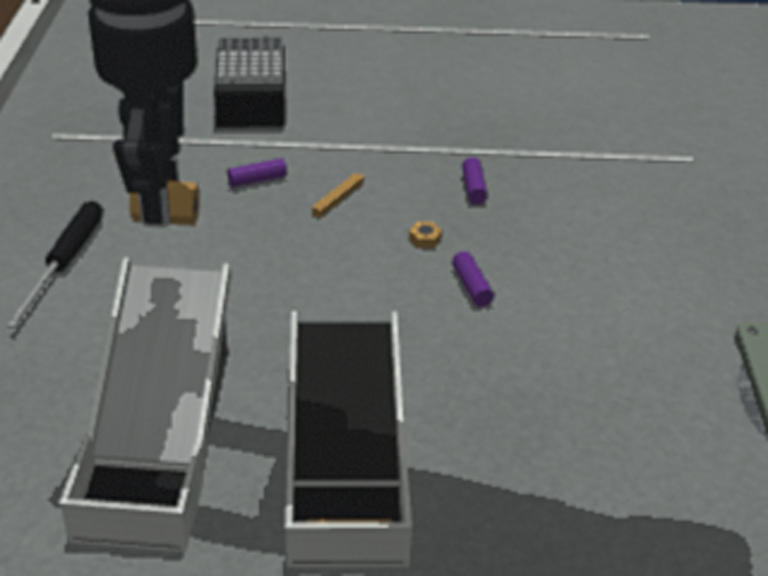

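```bash
python3 - <<'E'
from h import *
def ypl(n,u,v,y):
    o,d=ray(n,u,v); return o+d*(y-o[1])/d[1]
for x in(131,198): print(ypl("side",140+x/2.4,100+203/2.4,8).round(1))
# slide rails at tool y in side view, z~96 (rail top at y=-75): inner edges
for y in(-75,): 
    r=R.from_euler('z',-2.2,degrees=True)
    for x in(-42,42): print(proj("side",np.array([611,76,0])+r.apply([x,y,90])))
E
```

```text
[630.4   8.  189. ]
[576.8   8.  191.5]
[231.27515357 224.70401804]
[190.64779132 222.01988551]
```

Call:
drive_tool([
  [4.5,0,30,0,-1],
  [0,0,30,0,-1],
  [0,0,16,0,-1],
  [0,0,6,0,-1],
  [0,0,0,0,-1],
  [0,0,0,0,-1],
  [0,0,0,0,-1],
])

```text
clock: 15.55
tcp_pos: [615.0, 0.1, 98.5]
tool_rot: [1.0, -0.019, 0.001, 0.0]
wrist_force: [0.5, 0.6, -1.8]
finger_gap: 32.4
```

```bash
python3 - <<'E'
from h import *
go(614,1,96)
a=manip.read_camera("side")[140:320,140:340]
cv2.imwrite("pics/s9.png",cv2.resize(a[:,:,::-1],None,fx=3.3,fy=3.3,interpolation=cv2.INTER_CUBIC))
E
```

```text
clock 15.55 tcp [6.15e+02 1.00e-01 9.85e+01] xang -2.17 tilt [ 0.002 -0.    -1.   ] gap 32.38464973709802 F [ 0.5  0.6 -1.8]
tool shift [-1.  -0.8  2.5] joints [-0.14  0.42  1.55  0.    1.16  1.47]
```

View pics/s9.png

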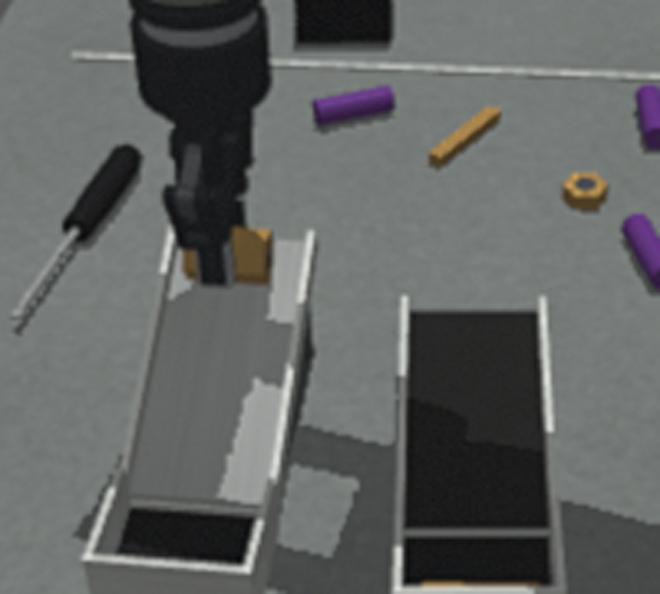

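The hex spans 183–272 px between rails at about 168–305, so it is ~4–5 mm off to the left. Nudging it by -4 mm, then releasing.

Call:
drive_tool([
  [-4,0,2,0,-1],
  [0,0,0,0,-1],
  [0,0,0,0,1],
  [0,0,0,0,1],
  [0,0,0,0,1],
  [0,0,0,0,1],
  [0,0,-25,0,1],
  [0,0,-40,0,1],
  [0,0,-40,0,1],
  [0,0,0,0,1],
  [0,0,0,0,1],
  [0,0,0,0,1],
  [0,0,0,0,1],
])

```text
clock: 17.23
tcp_pos: [609.3, 0.5, 198.7]
tool_rot: [1.0, -0.019, -0.001, -0.0]
wrist_force: [-0.5, 1.0, 0.5]
finger_gap: 85.2
```

```bash
python3 - <<'E'
from h import *
go(614,1,96)
a=manip.read_camera("side")[140:340,140:340]
cv2.imwrite("pics/s10.png",cv2.resize(a[:,:,::-1],None,fx=3,fy=3,interpolation=cv2.INTER_CUBIC))
a=manip.read_camera("top")[95:270,125:405]
cv2.imwrite("pics/t10.png",cv2.resize(a[:,:,::-1],None,fx=2.8,fy=2.8,interpolation=cv2.INTER_CUBIC))
E
```

```text
clock 17.225 tcp [6.093e+02 5.000e-01 1.987e+02] xang -2.17 tilt [-0.003  0.    -1.   ] gap 85.22908890102845 F [-0.5  1.   0.5]
tool shift [  5.   -0.6 102.6] joints [-0.14  0.31  1.49  0.    1.35  1.47]
```

View pics/s10.png

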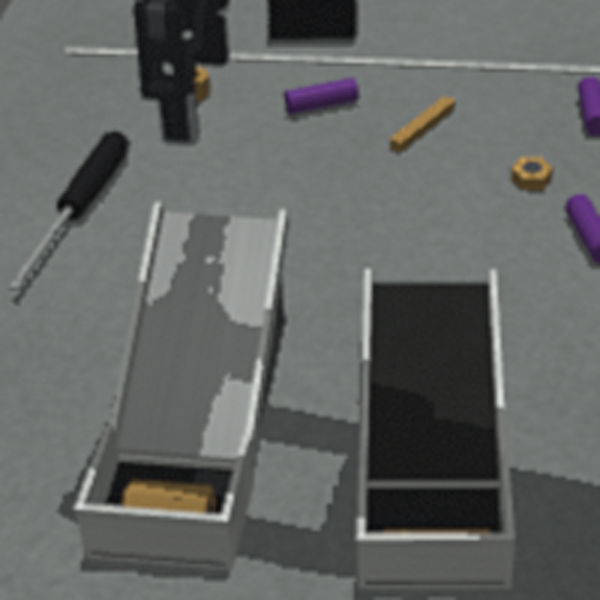

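View pics/t10.png

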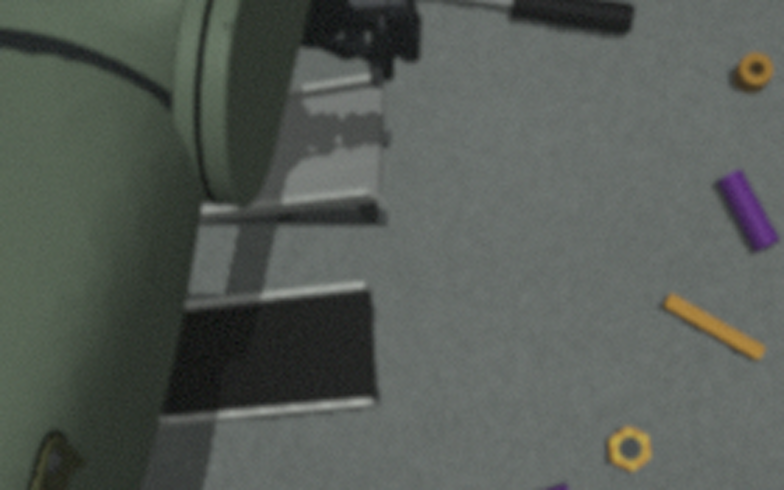

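Both are in their trays (side view: hex at (170,496), round as a strip at (437,533)). I'll back the arm off, let things settle and check from above.

Call:
drive_tool([
  [0,20,0,0,1],
  [0,40,0,0,1],
  [0,40,0,0,1],
  [0,40,0,0,1],
  [0,40,0,0,1],
  [0,40,0,0,1],
  [0,40,0,0,1],
  [0,20,0,0,1],
  [0,0,0,0,1],
  [0,0,0,0,1],
  [0,0,0,0,1],
  [0,0,0,0,1],
])

```text
clock: 18.82
tcp_pos: [599.8, -278.2, 200.4]
tool_rot: [1.0, -0.018, 0.0, -0.0]
wrist_force: [-0.3, 0.3, -0.3]
finger_gap: 85.3
```

```bash
python3 - <<'E'
from h import *
go(614,1,96)
im=manip.read_camera("top")
for o,ang in (((454.5,83,0),3.6),((611,76,0),-2.2)):
    for b in brass(im):
        if b[0]<260:
            p=plane("top",b[0],b[1],20); print(b[:3],R.from_euler('z',-ang,degrees=True).apply(p-np.array(o)).round(1))
a=im[95:270,125:405]
cv2.imwrite("pics/t11.png",cv2.resize(a[:,:,::-1],None,fx=2.8,fy=2.8,interpolation=cv2.INTER_CUBIC))
E
```

```text
clock 18.825 tcp [ 599.8 -278.2  200.4] xang -2.07 tilt [ 0.  0. -1.] gap 85.25431356100471 F [-0.3  0.3 -0.3]
tool shift [   4.1 -279.5  104.5] joints [-0.57  0.41  1.34  0.    1.39  1.04]
(161.5, 227.16100628930818, 265.0) [  1.1 101.1  20. ]
(169.8648504273504, 153.4626068376068, 312.0) [169.1  80.6  20. ]
(161.5, 227.16100628930818, 265.0) [-165.7  101.7   20. ]
(169.8648504273504, 153.4626068376068, 312.0) [ 3.4 98.3 20. ]
```

View pics/t11.png

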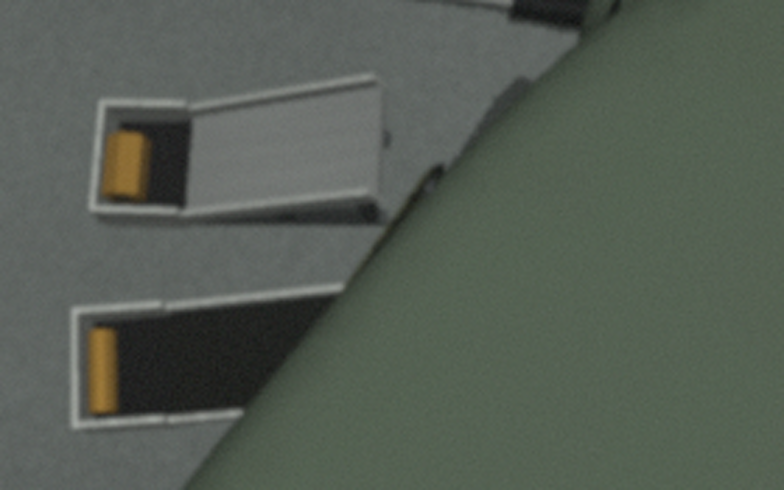

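Both lie centred in their own trays: round at (102,370) and hex at (127,164). In ramp coordinates they are at (1,101) and (3,98) mm. One more frame to check they are still, then I'll hand in.

```bash
python3 - <<'E'
from h import *
for b in brass(manip.read_camera("top")):
    if b[0]<260: print(b[:3])
print(manip.hand_in())
E
```

```text
(161.48490566037736, 227.05283018867925, 265.0)
(169.82380952380953, 153.47724867724867, 315.0)
the job is handed in; nothing more can be done
None
```

Both spacers ended up in the catch trays at the foot of their own ramps, and I handed the job in at about 19 s; the hand-in gives no verdict.

- **Round:** I laid it across the rubber ramp near y -75 mm and let go a few mm above the face. It rolled down by itself.
- **Hex:** I gripped it across its corners and released it about 12–14 mm above the steel ramp near y -75 mm. It slid down by itself.
- **Fingers:** By my measurements they stayed above y 0 on both ramps, uphill of the no-touch part.

**Last checks (top view):**
- The round spacer is at about (1, 101) mm and the hex at about (3, 98) mm in their ramp frames. Both are inside the tray limits.
- Both moved about 0.1 px or less between the last two frames, which were only about 0.05 s apart.
- The gripper was open and well clear, with wrist force near zero.

**Disagreements:**
- The two cameras differed by up to 13 mm in y on the ramp origins, so I relied mainly on the top view.
- The gripper read 20 mm on the 22 mm bar and 32 mm across the 34.6 mm corners, though both grips held.

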